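# Seat a die carrier's cover sheet with a hand roller

### The arm

A 6-joint arm with a two-finger parallel gripper is mounted at the origin on a cart in front of the work surface, level with it; the furniture and walls round the work are solid. World frame = base frame: x ahead of the robot, y to its left, z up, the work surface at z = 0. Lengths are in mm, angles in degrees, forces in N, time in s.
With the tool pointing down it reaches from about 300 to 850 mm from the base axis. Payload 4.2 kg.
Tool frame: the origin (TCP) lies midway between the tips of the shut fingers; the grasp point (between the pads) lies env.hold_point_z behind it (env.hold_point_z is the distance from the TCP to the grasp point, in mm); z points along the fingers, y is the line along which they close (so a half turn about z gives the same grasp; the last joint's range is limited). The gripper opens to 91 mm and grips with 3 to 60 N. Pads are 32 mm wide; open, the fingers measure 118 mm over their backs; the gripper's body (76 mm by 178 mm) begins 60 mm behind the grasp point.
Start: joints at [-67.781, 18.312, 89.639, -0, 72.044, -1.146], TCP at [228.044, -527.863, 213.976] pointing down, gripper open.
Joint ranges: [-177.97, 177.97], [-48.28, 115.42], [12.27, 149.76], [-77.06, 257.06], [2.81, 150.46], [-146.56, 146.56]. Speed limits (degrees/s): [147.25, 147.25, 180, 180, 180, 180].

### API

Orientations are given as [roll, pitch, yaw] about the fixed x, y, z axes, in that order (R = Rz(yaw) Ry(pitch) Rx(roll)).
In Python, from workcell import env, viewer, spotter gives the robot as it stands.
- The arm moves only by the tool apply_moves, never from a script. Its arguments are lists of equal length, an entry for each row: "delta_pos": the shift along the world's x, y, z normalised to -1 to 1, where 1 is 120 mm, a list of three; "rot": the turn, a rotation vector about the world's x, y, z normalised to -1 to 1, where 1 is 1.5 rad, a list of three; "hand": the opening, from 0 (shut) to 1 (fully open). A call has 1 to 10 rows; each row is the pose to reach, as a shift and turn from the pose commanded when the call began; what a row does not reach only later rows make up. A row lasts 1/12 s, in which the tool goes at most 41.7 mm and 7.16 degrees, less where a joint would pass 70% of its speed; a pose out of reach is approached as far as the arm can. A call with a number of a shift or a turn outside -1 to 1 is refused whole. A call with a gripper value outside its range is refused whole. The fingers move at their own pace and stop on an object; "newtons" is the grip in N (left out, the last holds). Time passes only in rows, so rows that repeat a pose let the fingers close. It gives the time, the measured TCP pose, the force, the opening and the grip force at its end, in the units of the state.
- env.state(): the state, without advancing time (a new reading comes with each control period).
- viewer.grab_frame(name): name is "scene" or "top"; returns a dict with "pixels" (480x640x3 uint8, red, green, blue), "camera_matrix" (3x3 intrinsics, pixels), "k1" (the pictures are not rectified: a ray, as slopes to the right and down, at radius r is drawn at 1 + k1 r^2 times it, then the intrinsics apply), "R" (3x3) and "t" (3): a world point X has camera coordinates R X + t. Camera axes: x right, y down, z forward; pixel columns grow to the right and rows downward; lengths in mm; the calibration is good to about 2 mm. A picture is of the moment at which its call begins. There is no depth.
- env.job_done(): hands the job in; it is judged then, once.
Trained networks look in a picture, given as the dict that the camera call returned (one of the last four; its "shot" number tells which), for a name from the list of things; names that differ only in an ending like _2 or _b are one class to them, and where a whole thing is asked for, a point or a joint stands for the part that bears it (a point fixed in the world has none). Each returns a list of dicts, best first, with "score" (0 to 1); they miss things now and then, are a little off and sometimes report something else, mostly with a low value. They report only what shows in the picture. A call takes as long as a camera call.
- spotter.trace(picture, query): "mask" (480x640 bool, what is visible of it) and "box" ([centre column, centre row, width, height] in pixels, round what is visible of it).
- spotter.landmark_of(picture, query): "position" ([column, row] in pixels: a listed point, or the origin of a listed thing).
The state is a dict: "time_s": time; "qpos": joint angles; "qvel": joint speeds; "effort": joint torques, N m; "ee_pos": TCP position; "ee_rot": TCP orientation; "force": force on the tool from outside, world axes, zero at the start; "torque": the same for the moment, N m; "gripper_width": finger opening in mm; "gripper_force": force on a finger pad.
Only numpy, scipy, OpenCV 4.12 (cv2) and the standard library are available. Lean on these libraries where they do the work, as an engineer would, in place of code of your own. Each camera call takes 0.05 s, during which the arm holds its last target. There are 200 camera calls.

### The job

Take the hand roller from its fork stand and roll it, pressing steadily downward, along the die carrier's cover sheet from one end to the other, so that all seven slats of the sheet are pressed home flush with the rim; then hang the roller back in its stand as it was. Let only the roller touch the carrier, and press gently: about 15 N is right, and more than 25 N would crack the dies beneath. Leave the other things on the bench where they lie.

Things in the scene. Friction and masses are not known exactly. Their poses are not given: they have to be found in the camera images.
- carrier: Die carrier, screwed to the bench: aluminium base plate 88 (x) x 156 (y) x 6 mm with a levelling screw at each corner; origin at the centre of its underside on the bench, z up. Above it lies a steel platen 73 (x) x 134 (y) mm with a raised rim (side rails 5 mm, end strips 10 mm wide). Inside the rim lies the flat cover sheet, 61 (x) x 112 (y) mm, made of seven slats.
- sheet_middle (a point): Nominal point, fixed to the carrier 38 mm above its origin: middle of the sheet at rim height if the platen were in its middle setting. Unseated slats stand 4 mm above the rim. The slats are rigid aluminium bars side by side along the carrier's y, each 61 x 15.4 x 6 mm, 16 mm apart, edges rounded 1.5 mm; each goes straight down 4 mm to a hard stop, flush with the rim.
- platen_setting (a point): Nominal middle of the platen, fixed to the carrier 27 mm above its origin. Its levelling screws were set by eye: the whole platen with rim and slats lies up to 8 mm higher or lower than nominal, and slopes along the carrier's y by up to 0.04 rad either way about this point. Neither is measured: the sheet must be found by feel. It does not give under load.
- stand: White fork stand for the roller, screwed to the bench: base plate 90 (x) x 60 (y) x 4 mm with two upright walls. Origin at the centre of its underside, z up. The roller hangs in it with its cross plate lying on the two wall tops, its wheel between the walls and clear of the base; the roller's origin is then 8 mm above the stand's, its axle along the stand's x (either way round).
- stand_walls (a point): Point midway between the stand's two wall tops, 54 mm above its origin. The walls are 8 mm thick and 44 mm long (y), with inner faces at x = -29.5 and +29.5 mm in the stand's frame, open at both ends.
- roller: Hand roller, about 0.26 kg, hanging upright in the stand at the start. Origin: lowest point of the wheel, under its middle; z up along the handle, x along the axle, so it rolls along its y. White hard wheel, radius 20, width 36 mm, axle at z = 20 mm; two cheeks (outer faces x = -26 and 26, z = 12 to 48 mm); flat cross plate 76 (x) x 30 (y) mm from z = 46 to 52 mm; handle above.
- roller_handle (a point): Middle of the roller's black square handle, 20 x 20 mm across, from z = 52 to 104 mm in the roller's frame (this point at z = 78 mm). Gripped from above on either pair of faces; the fingertips may rest on the cross plate.
- wheel (a joint): Turning angle of the roller's wheel against its frame, rad, 0 at the start, runs freely both ways without limit; 1 rad is 20 mm of rolling.
- slat_1 (a joint): How far slat 1 of the cover sheet (centre at y = -48 mm in the carrier's frame) is pushed down, m: 0 standing proud, 0.004 fully seated. A press fit: it yields at about 5 N and stays where it was pushed.
- slat_2 (a joint): How far slat 2 of the cover sheet (centre at y = -32 mm in the carrier's frame) is pushed down, m: 0 standing proud, 0.004 fully seated. A press fit: it yields at about 5 N and stays where it was pushed.
- slat_3 (a joint): How far slat 3 of the cover sheet (centre at y = -16 mm in the carrier's frame) is pushed down, m: 0 standing proud, 0.004 fully seated. A press fit: it yields at about 5 N and stays where it was pushed.
- slat_4 (a joint): How far slat 4 of the cover sheet (centre at y = 0 mm in the carrier's frame) is pushed down, m: 0 standing proud, 0.004 fully seated. A press fit: it yields at about 5 N and stays where it was pushed.
- slat_5 (a joint): How far slat 5 of the cover sheet (centre at y = 16 mm in the carrier's frame) is pushed down, m: 0 standing proud, 0.004 fully seated. A press fit: it yields at about 5 N and stays where it was pushed.
- slat_6 (a joint): How far slat 6 of the cover sheet (centre at y = 32 mm in the carrier's frame) is pushed down, m: 0 standing proud, 0.004 fully seated. A press fit: it yields at about 5 N and stays where it was pushed.
- slat_7 (a joint): How far slat 7 of the cover sheet (centre at y = 48 mm in the carrier's frame) is pushed down, m: 0 standing proud, 0.004 fully seated. A press fit: it yields at about 5 N and stays where it was pushed.
- tweezers: Bystander: steel tweezers 126 mm long lying beside the carrier, origin under their middle.
- memory_stick: Bystander: black memory stick 17 x 52 x 8 mm beside the stand, origin under its middle.
- gel_box: Bystander: flat square box with clear lid 54 x 52 x 14 mm at the back, origin under its middle.
- covered_dish: Bystander: clear round dish 55 mm across, 12 mm high, at the back, origin under its middle.

How it is judged (in metres and radians):
On the way, in this order (a step that is already met when the one before it is completed fails the run):
1. the roller is lifted out of its stand (z of roller in the frame of stand above 0.04 m), for 0.1 s.
2. the roller, pressed on the cover sheet, has rolled at least 30 mm along it (wheel turned 1.5 rad either way) ((value of joint wheel above 1.5 rad or value of joint wheel below -1.5 rad) and contact force between roller and carrier above 2 N), for 0.04 s.
3. all seven slats are pressed home (within 1.5 mm of flush) (value of joint each of slat_1, slat_2, slat_3, slat_4, slat_5, slat_6, slat_7 above 0.0025 m), for 0.2 s.
At the end, for the whole second after the job is handed in: All seven slats are pushed down by more than 2.5 of their 4 mm, and the released roller hangs at rest and upright in its stand: origin within 15 mm of the stand's origin sideways and 4 to 13 mm above it, axle within 0.2 rad of the stand's x axis (either way round), tilted less than 0.12 rad (all of step 3 and horizontal distance between roller and stand below 0.015 m and z of roller in the frame of stand between 0.004 and 0.013 m and angle between roller's own z axis and vertical below 0.12 rad and angle between the x axis of roller and the x axis of stand, either way round below 0.2 rad and linear speed of roller below 0.02 m/s); the robot touches nothing.
It fails at once if the roller presses on the carrier with more than 25 N (contact force between roller and carrier above 25 N).
It fails at once if the fingers or arm press on the carrier (over 1 N) (contact force between any of the fingers, the arm and carrier above 1 N).
It fails at once if a bystander is moved by more than 30 mm (distance of any of tweezers, memory_stick, gel_box, covered_dish from where it was at the start of the episode above 0.03 m).
It also fails if it takes over 61 s, if anything falls off the work surface, if the arm or the gripper's body presses on something with over 40 N, if the wrist force passes 120 N, or if a joint passes its speed limit or range.

## Working session

There is one attempt and no reset: what is moved stays moved. The work goes in short steps, Python scripts to look and compute and a tool call to move; the robot and the scene stay as the last step left them, time stands still between calls to the robot, and variables do not carry over. Pictures are saved under pics/ and viewed, at most 10 in all, crops included, and the job is handed in when it is done.

Besides the shell and the picture viewer there is one more tool, called after "Emit:" as name(argument=value, ...) on one line, values as JSON. apply_moves: Moves the arm, as the interface text tells. Its arguments: {"type":"object","properties":{"delta_pos":{"type":"array"},"rot":{"type":"array"},"hand":{"type":"array"},"newtons":{"type":"number"}},"required":["delta_pos","rot","hand"]}

```bash
mkdir -p pics
cat > h.py <<'E'
import numpy as np, cv2
from workcell import env, viewer, spotter
def ray(p,uv):
    K=np.array(p["camera_matrix"]);d=np.array([p["k1"],0,0,0,0],float)
    # r^2 model: distorted = u*(1+k1 r^2)
    n=cv2.undistortPoints(np.array([[uv]],float),K,d)[0,0]
    R=np.array(p["R"]);t=np.array(p["t"])
    return -R.T@t, R.T@np.array([n[0],n[1],1])
def at_z(p,uv,z):
    c,v=ray(p,uv); return c+v*(z-c[2])/v[2]
def tri(ps,uvs):
    A=np.zeros((3,3));b=np.zeros(3)
    for p,u in zip(ps,uvs):
        c,v=ray(p,u);v=v/np.linalg.norm(v);M=np.eye(3)-np.outer(v,v);A+=M;b+=M@c
    return np.linalg.solve(A,b)
E
python3 - <<'E'
from h import *
np.set_printoptions(precision=1,suppress=True)
ps={n:viewer.grab_frame(n) for n in("scene","top")}
for n,p in ps.items(): cv2.imwrite(f"pics/{n}0.png",p["pixels"][...,::-1])
Z=dict(carrier=0,sheet_middle=38,stand=0,stand_walls=54,roller=8,roller_handle=86,tweezers=0,memory_stick=0,gel_box=0,covered_dish=0)
for q,z in Z.items():
    o=[]
    for n,p in ps.items():
        l=spotter.landmark_of(p,q)
        if l: o.append((p,l[0]["position"])); print(q,n,round(l[0]["score"],2),np.array(l[0]["position"]),at_z(p,l[0]["position"],z))
    if len(o)==2: print("   tri",tri(*zip(*o)))
s=env.state();print(env.hold_point_z,s)
E
```

```text
carrier scene 0.8 [292.4 317.8] [484.3  30.    0. ]
carrier top 0.59 [259.1 276.2] [488.   29.5   0. ]
   tri [487.6  29.1  -3.6]
sheet_middle scene 0.82 [285.2 301.2] [493.3  36.5  38. ]
sheet_middle top 0.82 [252.3 270.3] [495.1  36.9  38. ]
   tri [494.8  36.5  36.8]
stand scene 0.97 [375.9 270.8] [ 487.8 -163.     0. ]
stand top 0.87 [376.2 277. ] [ 490.  -165.2    0. ]
   tri [ 490.3 -165.5   -3.3]
stand_walls top 0.82 [382.6 276.4] [ 488.1 -169.2   54. ]
roller scene 0.78 [374.5 267.3] [ 490.6 -161.2    8. ]
roller top 0.8 [379.8 277.4] [ 489.  -170.2    8. ]
   tri [ 491.9 -167.9    3.2]
roller_handle scene 0.74 [382.1 237.2] [ 482.3 -165.1   86. ]
roller_handle top 0.87 [386.3 273.8] [ 490.2 -170.9   86. ]
   tri [ 490.4 -172.5   77. ]
tweezers scene 0.54 [315.9 339.2] [423.1  23.9   0. ]
tweezers top 0.8 [262.4 307.8] [435.9  22.5   0. ]
   tri [433.7  20.9 -12.6]
memory_stick scene 0.75 [405.6 290.2] [ 416.9 -173.     0. ]
memory_stick top 0.55 [382.5 318.2] [ 422.5 -175.7    0. ]
   tri [ 421.7 -177.2   -6.6]
gel_box scene 0.98 [238.2 263.7] [661.5  40.5   0. ]
gel_box top 0.93 [255.1 163.5] [679.8  41.9   0. ]
   tri [679.9  38.8 -13.5]
covered_dish scene 0.58 [268.6 245.2] [674.1 -36.2   0. ]
covered_dish top 0.67 [300.2 167.9] [673.5 -35.1   0. ]
   tri [673.  -35.3   1.3]
18.8 {'time_s': 1.1, 'qpos': array([-67.8,  18.3,  89.6,   0. ,  72. ,  -1.1]), 'qvel': array([-0. ,  0.1, -0. ,  0. ,  0. ,  0. ]), 'effort': array([  0. , -41.2, -23.2,   0.1,   0. ,   0. ]), 'ee_pos': array([ 228. , -527.9,  214. ]), 'ee_rot': array([180. ,   0. ,  23.4]), 'force': array([0. , 0.4, 0.2]), 'torque': array([0., 0., 0.]), 'gripper_force': 0.0, 'gripper_width': 91.12721274313961}
```

Run:
```python
import cv2
a=cv2.imread("pics/top0.png")[215:365,200:440];cv2.imwrite("pics/c1.png",cv2.resize(a,None,fx=3.3,fy=3.3,interpolation=cv2.INTER_CUBIC))
```

```text
(no output)
```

View pics/c1.png

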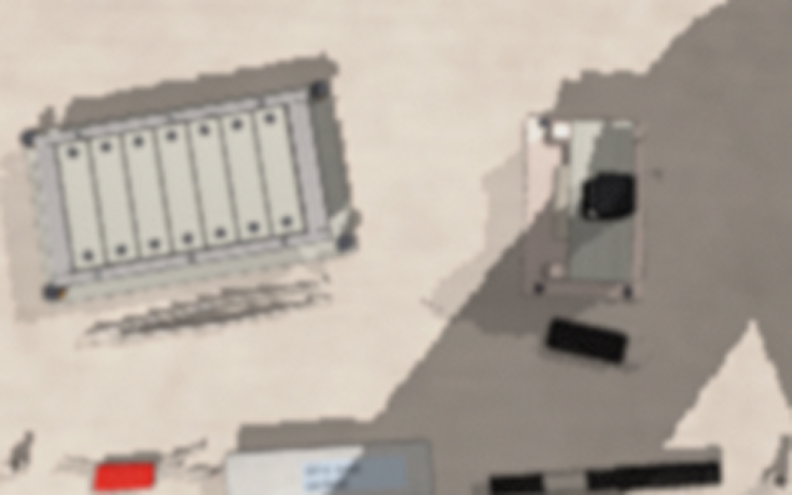

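View pics/scene0.png

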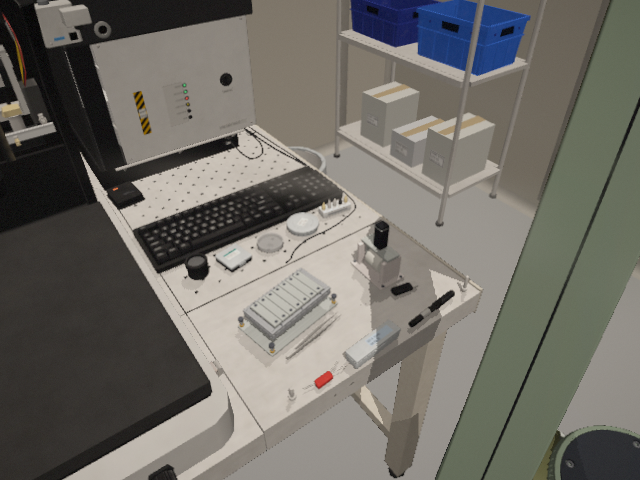

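The top crop shows the carrier at left, with slat screw dots from (73,153) to (270,118) and (88,256) to (287,221). The stand is at right with the handle at about (608,195), the memory stick lies just below it, and the tweezers lie along the carrier's lower edge. The scene view confirms the roller is upright in the stand.

Run:
```python
from h import *
np.set_printoptions(precision=1,suppress=True)
p=viewer.grab_frame("top")
f=lambda u,z:at_z(p,(200+(u[0]+.5)/3.3-.5,215+(u[1]+.5)/3.3-.5),z)
Y=lambda a,b:np.degrees(np.arctan2(*(b-a)[[1,0]]))
d=[f(u,42) for u in((73,153),(270,118),(287,221),(88,256))]
print("dots",*d,"mean",sum(d)/4,"yaw x:",Y(d[3],d[0]),Y(d[2],d[1]),"yaw y-90:",Y(d[1],d[0])-90,Y(d[2],d[3])-90, np.linalg.norm(d[0]-d[1]))
s=[f(u,10) for u in((30,138),(318,88),(347,241),(52,292))]
print("screws",*s,sum(s)/4,Y(s[3],s[0]),Y(s[2],s[1]),Y(s[1],s[0])-90,Y(s[2],s[3])-90)
b=[f(u,4) for u in((545,125),(538,288),(627,291))]
print("stand screws",*b,Y(b[1],b[0]),Y(b[2],b[1])-90)
c=[f(u,60) for u in((570,122),(635,122),(633,282),(567,278))]
print("plate",*c,sum(c)/4,Y(c[3],c[0]),Y(c[2],c[1]))
print("handle top", f((608,193),112))
```

```text
dots [508.8  85.5  42. ] [527.4  -9.2  42. ] [477.8 -18.6  42. ] [459.5  76.4  42. ] mean [493.4  33.5  42. ] yaw x: 10.42580635177047 10.727772629468667 yaw y-90: 11.124467249744953 10.92864070338004 96.43078134354062
screws [518.6 112.6  10. ] [546.3 -31.   10. ] [469.9 -47.   10. ] [442.3  98.5  10. ] [494.2  33.3  10. ] 10.430715928806615 11.875617276987187 10.916869198188195 10.736940864437386
stand screws [ 530.2 -145.7    4. ] [ 448.4 -142.6    4. ] [ 447.8 -186.9    4. ] -2.1225490327070298 -0.8326143339293992
plate [ 526.1 -152.5   60. ] [ 526.7 -183.2   60. ] [ 451.4 -182.2   60. ] [ 452.7 -151.3   60. ] [ 489.2 -167.3   60. ] -0.8709463921728948 -0.7464192879316628
handle top [ 489.5 -164.   112. ]
```

Run:
```python
import cv2
a=cv2.imread("pics/top0.png")[245:310,350:400];cv2.imwrite("pics/c2.png",cv2.resize(a,None,fx=9,fy=9,interpolation=cv2.INTER_CUBIC))
```

```text
(no output)
```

View pics/c2.png

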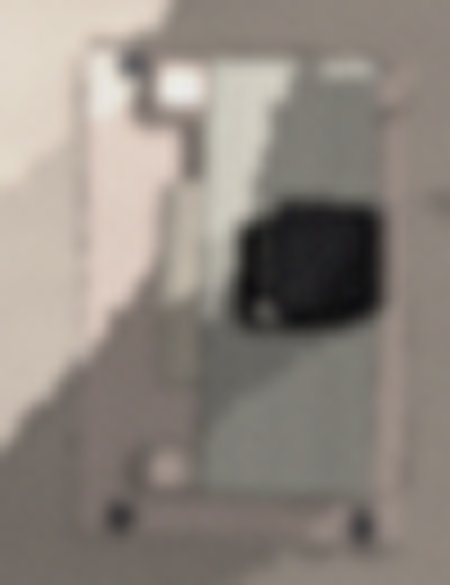

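Emit:
apply_moves(delta_pos=[[0.725,1,0],[0.725,1,0],[0.725,1,0],[0.725,1,0],[0.725,1,0]], rot=[[0,0,-0.28],[0,0,-0.28],[0,0,-0.28],[0,0,-0.28],[0,0,-0.28]], hand=[1,1,1,1,1])

```text
time_s: 1.57
ee_pos: [317.3, -403.8, 214.2]
ee_rot: [-179.9, -0.1, -0.6]
force: [-0.6, -0.4, -0.4]
gripper_width: 90.9
gripper_force: 0.0
```

Emit:
apply_moves(delta_pos=[[0.725,1,0],[0.725,1,0],[0.725,1,0],[0.725,1,0],[0.725,1,0]], rot=[[0,0,0],[0,0,0],[0,0,0],[0,0,0],[0,0,0]], hand=[1,1,1,1,1])

```text
time_s: 1.98
ee_pos: [404.1, -285.1, 214.2]
ee_rot: [-179.9, -0.1, -0.4]
force: [0.3, -0.1, -0.1]
gripper_width: 91.4
gripper_force: 0.0
```

Emit:
apply_moves(delta_pos=[[0.725,1,0],[0.725,1,0],[0.725,1,0],[0.725,1,0],[0.725,1,0],[0.725,1,0]], rot=[[0,0,0],[0,0,0],[0,0,0],[0,0,0],[0,0,0],[0,0,0]], hand=[1,1,1,1,1,1])

```text
time_s: 2.48
ee_pos: [489.3, -168.0, 213.8]
ee_rot: [179.9, 0.0, -0.6]
force: [-0.4, -0.7, -0.5]
gripper_width: 91.1
gripper_force: 0.0
```

Emit:
apply_moves(delta_pos=[[0,0,-1],[0,0,-1],[0,0,-1],[0,0,-1]], rot=[[0,0,0],[0,0,0],[0,0,0],[0,0,0]], hand=[1,1,1,1])

```text
time_s: 2.82
ee_pos: [483.0, -167.7, 87.8]
ee_rot: [-179.8, 0.8, -0.8]
force: [-1.8, -0.0, -0.0]
gripper_width: 91.2
gripper_force: 0.0
```

Emit:
apply_moves(delta_pos=[[0,0,-0.12],[0,0,-0.24],[0,0,-0.24],[0,0,-0.24],[0,0,-0.24],[0,0,-0.24],[0,0,-0.24],[0,0,-0.24],[0,0,-0.24],[0,0,-0.24]], rot=[[0,0,0],[0,0,0],[0,0,0],[0,0,0],[0,0,0],[0,0,0],[0,0,0],[0,0,0],[0,0,0],[0,0,0]], hand=[1,1,1,0,0,0,0,0,0,0], newtons=40)

```text
time_s: 3.65
ee_pos: [489.1, -167.8, 65.4]
ee_rot: [180.0, -0.0, -0.7]
force: [-0.1, -0.6, 0.3]
gripper_width: 47.8
gripper_force: 0.0
```

Emit:
apply_moves(delta_pos=[[0,0,0],[0,0,0],[0,0,0],[0,0,0],[0,0,0],[0,0,0],[0,0,0],[0,0,0],[0,0,0]], rot=[[0,0,0],[0,0,0],[0,0,0],[0,0,0],[0,0,0],[0,0,0],[0,0,0],[0,0,0],[0,0,0]], hand=[0,0,0,0,0,0,0,0,0])

```text
time_s: 4.4
ee_pos: [489.0, -167.6, 65.1]
ee_rot: [-180.0, 0.0, -0.7]
force: [-0.1, 1.7, 0.1]
gripper_width: 20.2
gripper_force: 40.0
```

Emit:
apply_moves(delta_pos=[[0,0,0.08],[0,0,0.3],[0,0,0.55],[0,0,0.75],[0,0,0.75],[0,0,0.75],[0,0,0.75]], rot=[[0,0,0],[0,0,0],[0,0,0],[0,0,0],[0,0,0],[0,0,0],[0,0,0]], hand=[0,0,0,0,0,0,0])

```text
time_s: 4.98
ee_pos: [487.9, -167.6, 154.0]
ee_rot: [-180.0, 0.1, -0.7]
force: [0.1, 0.3, -3.1]
gripper_width: 19.9
gripper_force: 40.0
```

Emit:
apply_moves(delta_pos=[[0.03,0.2,0],[0.06,0.45,0],[0.09,0.7,0],[0.117,0.9,0],[0.117,1,0],[0.117,1,0],[0.117,1,0]], rot=[[0,0,0.03],[0,0,0.06],[0,0,0.1],[0,0,0.134],[0,0,0.134],[0,0,0.134],[0,0,0.134]], hand=[0,0,0,0,0,0,0])

```text
time_s: 5.57
ee_pos: [502.2, -47.8, 153.9]
ee_rot: [180.0, 0.2, 10.9]
force: [-0.1, -0.5, -2.3]
gripper_width: 20.0
gripper_force: 40.0
```

Emit:
apply_moves(delta_pos=[[0,0.2,0],[0,0.283,0],[0,0.283,-0.15],[0,0.283,-0.3],[0,0.283,-0.35],[0,0.283,-0.35],[0,0.283,-0.35],[0,0.283,-0.35]], rot=[[0,0,0],[0,0,0],[0,0,0],[0,0,0],[0,0,0],[0,0,0],[0,0,0],[0,0,0]], hand=[0,0,0,0,0,0,0,0])

```text
time_s: 6.23
ee_pos: [503.9, -14.4, 114.0]
ee_rot: [180.0, -0.1, 10.8]
force: [0.8, -0.1, -1.9]
gripper_width: 19.7
gripper_force: 40.0
```

Run:
```python
from h import *
np.set_printoptions(precision=2,suppress=True)
for n in("scene","top"):
    p=viewer.grab_frame(n); print(n,spotter.landmark_of(p,"roller")[:1]);h=spotter.landmark_of(p,"roller_handle")[:1];print(h)
    cv2.imwrite(f"pics/{n}1.png",p["pixels"][...,::-1])
s=env.state();print(s["ee_pos"],s["ee_rot"],s["force"],s["torque"])
a=cv2.imread("pics/top1.png")[200:340,200:400];b=cv2.imread("pics/scene1.png")[200:340,200:400]
cv2.imwrite("pics/c3.png",cv2.resize(np.vstack([a,b]),None,fx=2.1,fy=2.1,interpolation=cv2.INTER_CUBIC))
```

```text
scene []
[{'position': [306.8, 242.3], 'score': 0.95}]
top []
[]
[503.31 -13.96 113.62] [179.98  -0.05  10.82] [ 0.45 -0.9  -2.26] [-0.  0.  0.]
```

View pics/c3.png

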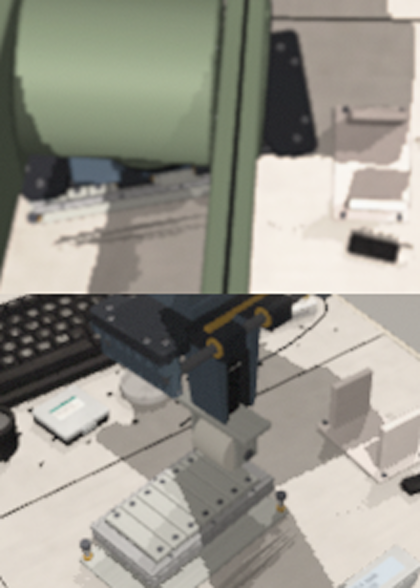

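The composite shows the roller hanging upright just above the near-stand end of the sheet (wheel at about (225,435)), with the empty stand at the right. Next I feel downwards for the sheet.

Emit:
apply_moves(delta_pos=[[0,0,-0.01],[0,0,-0.02],[0,0,-0.03],[0,0,-0.04],[0,0,-0.04],[0,0,-0.04]], rot=[[0,0,0],[0,0,0],[0,0,0],[0,0,0],[0,0,0],[0,0,0]], hand=[0,0,0,0,0,0])

```text
time_s: 7.03
ee_pos: [503.0, -13.9, 108.2]
ee_rot: [180.0, 0.0, 10.8]
force: [-0.1, 0.4, -3.4]
gripper_width: 19.7
gripper_force: 40.0
```

Emit:
apply_moves(delta_pos=[[0,0,-0.008],[0,0,-0.016],[0,0,-0.024],[0,0,-0.024]], rot=[[0,0,0],[0,0,0],[0,0,0],[0,0,0]], hand=[0,0,0,0])

```text
time_s: 7.37
ee_pos: [503.3, -13.9, 105.9]
ee_rot: [180.0, -0.0, 10.8]
force: [-0.3, 0.0, 1.7]
gripper_width: 19.6
gripper_force: 40.0
```

Emit:
apply_moves(delta_pos=[[0,0,-0.006],[0,0,-0.012],[0,0,-0.012]], rot=[[0,0,0],[0,0,0],[0,0,0]], hand=[0,0,0])

```text
time_s: 7.62
ee_pos: [503.4, -14.2, 104.5]
ee_rot: [179.9, -0.0, 10.8]
force: [-1.3, -2.1, 4.2]
gripper_width: 20.0
gripper_force: 40.0
```

Emit:
apply_moves(delta_pos=[[0,0,-0.005],[0,0,-0.01],[0,0,-0.01]], rot=[[0,0,0],[0,0,0],[0,0,0]], hand=[0,0,0])

```text
time_s: 7.87
ee_pos: [503.5, -14.5, 103.5]
ee_rot: [179.9, -0.1, 10.8]
force: [-0.9, -2.6, 5.9]
gripper_width: 19.8
gripper_force: 40.0
```

Emit:
apply_moves(delta_pos=[[0,0,-0.003],[0,0,-0.006],[0,0,-0.006]], rot=[[0,0,0],[0,0,0],[0,0,0]], hand=[0,0,0])

```text
time_s: 8.12
ee_pos: [503.6, -14.6, 103.0]
ee_rot: [179.9, -0.1, 10.8]
force: [-0.8, -2.0, 6.8]
gripper_width: 19.6
gripper_force: 40.0
```

Emit:
apply_moves(delta_pos=[[0,0,-0.003],[0,0,-0.006],[0,0,-0.006]], rot=[[0,0,0],[0,0,0],[0,0,0]], hand=[0,0,0])

```text
time_s: 8.37
ee_pos: [503.7, -14.6, 102.7]
ee_rot: [179.9, -0.1, 10.9]
force: [-2.0, -2.7, 10.2]
gripper_width: 19.7
gripper_force: 40.0
```

Emit:
apply_moves(delta_pos=[[-0.003,0.016,0],[-0.006,0.033,0],[-0.009,0.049,0],[-0.012,0.065,0],[-0.012,0.065,0]], rot=[[0,0,0],[0,0,0],[0,0,0],[0,0,0],[0,0,0]], hand=[0,0,0,0,0])

```text
time_s: 8.78
ee_pos: [502.0, -6.0, 102.6]
ee_rot: [180.0, -0.1, 10.8]
force: [-2.6, -0.0, 10.3]
gripper_width: 19.7
gripper_force: 40.0
```

Emit:
apply_moves(delta_pos=[[-0.003,0.016,-0.001],[-0.006,0.033,-0.001],[-0.009,0.049,-0.001],[-0.012,0.065,-0.001],[-0.016,0.082,-0.001],[-0.016,0.082,-0.001]], rot=[[0,0,0],[0,0,0],[0,0,0],[0,0,0],[0,0,0],[0,0,0]], hand=[0,0,0,0,0,0])

```text
time_s: 9.28
ee_pos: [500.4, 3.1, 102.5]
ee_rot: [179.9, -0.1, 10.9]
force: [-1.8, -3.8, 10.2]
gripper_width: 19.9
gripper_force: 40.0
```

Emit:
apply_moves(delta_pos=[[-0.003,0.016,0],[-0.006,0.033,-0.001],[-0.009,0.049,-0.001],[-0.012,0.065,-0.002],[-0.016,0.082,-0.002],[-0.019,0.098,-0.002],[-0.019,0.098,-0.002]], rot=[[0,0,0],[0,0,0],[0,0,0],[0,0,0],[0,0,0],[0,0,0],[0,0,0]], hand=[0,0,0,0,0,0,0])

```text
time_s: 9.87
ee_pos: [498.0, 15.3, 102.2]
ee_rot: [179.9, -0.1, 10.9]
force: [-2.1, -2.2, 9.3]
gripper_width: 19.9
gripper_force: 40.0
```

Emit:
apply_moves(delta_pos=[[-0.003,0.016,-0.001],[-0.006,0.033,-0.002],[-0.009,0.049,-0.002],[-0.012,0.065,-0.003],[-0.016,0.082,-0.003],[-0.019,0.098,-0.004],[-0.019,0.098,-0.004]], rot=[[0,0,0],[0,0,0],[0,0,0],[0,0,0],[0,0,0],[0,0,0],[0,0,0]], hand=[0,0,0,0,0,0,0])

```text
time_s: 10.45
ee_pos: [495.7, 27.6, 101.8]
ee_rot: [180.0, -0.1, 10.8]
force: [-2.3, 1.1, 9.7]
gripper_width: 20.0
gripper_force: 40.0
```

Emit:
apply_moves(delta_pos=[[-0.003,0.016,-0.001],[-0.006,0.033,-0.002],[-0.009,0.049,-0.003],[-0.012,0.065,-0.003],[-0.016,0.082,-0.004],[-0.019,0.098,-0.004],[-0.019,0.098,-0.004]], rot=[[0,0,0],[0,0,0],[0,0,0],[0,0,0],[0,0,0],[0,0,0],[0,0,0]], hand=[0,0,0,0,0,0,0])

```text
time_s: 11.03
ee_pos: [493.6, 39.1, 101.5]
ee_rot: [180.0, -0.1, 10.8]
force: [-1.8, -0.4, 10.6]
gripper_width: 19.8
gripper_force: 40.0
```

Run:
```python
from h import *
p=viewer.grab_frame("scene");cv2.imwrite("pics/c4.png",cv2.resize(p["pixels"][220:350,220:380,::-1],None,fx=4,fy=4,interpolation=cv2.INTER_CUBIC))
```

```text
(no output)
```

View pics/c4.png

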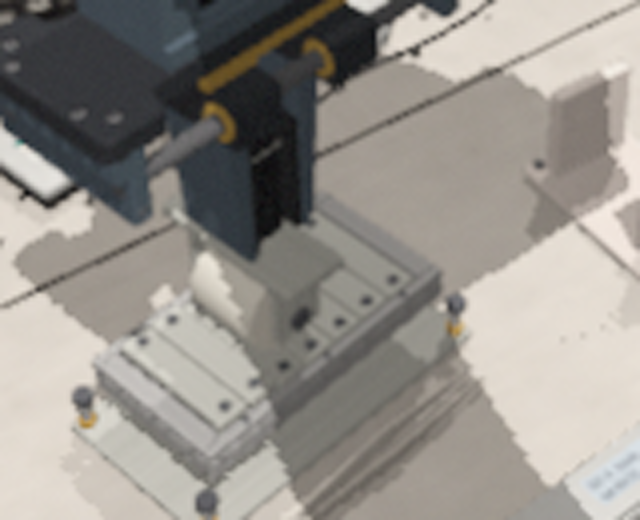

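The crop shows the slats behind the wheel (right, about (340,320)) flush with the rim, and those ahead (about (180,370)) still proud. The force is steady, so I continue.

Emit:
apply_moves(delta_pos=[[-0.003,0.016,-0.001],[-0.006,0.033,-0.001],[-0.009,0.049,-0.002],[-0.012,0.065,-0.002],[-0.016,0.082,-0.003],[-0.019,0.098,-0.003],[-0.019,0.098,-0.003]], rot=[[0,0,0],[0,0,0],[0,0,0],[0,0,0],[0,0,0],[0,0,0],[0,0,0]], hand=[0,0,0,0,0,0,0])

```text
time_s: 11.67
ee_pos: [491.5, 50.4, 101.0]
ee_rot: [179.9, -0.1, 10.9]
force: [-1.5, -3.5, 10.5]
gripper_width: 19.8
gripper_force: 40.0
```

Emit:
apply_moves(delta_pos=[[-0.003,0.016,-0.001],[-0.006,0.033,-0.001],[-0.009,0.049,-0.002],[-0.012,0.065,-0.002],[-0.016,0.082,-0.003],[-0.019,0.098,-0.003],[-0.019,0.098,-0.003]], rot=[[0,0,0],[0,0,0],[0,0,0],[0,0,0],[0,0,0],[0,0,0],[0,0,0]], hand=[0,0,0,0,0,0,0])

```text
time_s: 12.25
ee_pos: [489.1, 62.7, 100.5]
ee_rot: [180.0, -0.1, 10.8]
force: [-0.3, -1.0, 7.8]
gripper_width: 19.5
gripper_force: 40.0
```

Emit:
apply_moves(delta_pos=[[-0.003,0.016,-0.002],[-0.006,0.033,-0.003],[-0.009,0.049,-0.004],[-0.012,0.065,-0.005],[-0.016,0.082,-0.006],[-0.019,0.098,-0.007],[-0.019,0.098,-0.007]], rot=[[0,0,0],[0,0,0],[0,0,0],[0,0,0],[0,0,0],[0,0,0],[0,0,0]], hand=[0,0,0,0,0,0,0])

```text
time_s: 12.83
ee_pos: [486.9, 74.8, 99.8]
ee_rot: [-180.0, -0.1, 10.8]
force: [-1.4, 0.2, 9.1]
gripper_width: 19.9
gripper_force: 40.0
```

Emit:
apply_moves(delta_pos=[[-0.003,0.016,-0.001],[-0.005,0.028,-0.003],[-0.007,0.04,-0.004],[-0.009,0.052,-0.005],[-0.009,0.052,-0.005],[-0.009,0.052,-0.005]], rot=[[0,0,0],[0,0,0],[0,0,0],[0,0,0],[0,0,0],[0,0,0]], hand=[0,0,0,0,0,0])

```text
time_s: 13.33
ee_pos: [485.8, 81.1, 99.4]
ee_rot: [-180.0, -0.1, 10.8]
force: [-2.2, 0.5, 11.3]
gripper_width: 20.0
gripper_force: 40.0
```

Emit:
apply_moves(delta_pos=[[0.003,-0.016,0.001],[0.006,-0.033,0.001],[0.009,-0.049,0.002],[0.012,-0.065,0.003],[0.016,-0.082,0.003],[0.019,-0.098,0.004],[0.022,-0.115,0.005],[0.025,-0.131,0.005],[0.025,-0.131,0.005]], rot=[[0,0,0],[0,0,0],[0,0,0],[0,0,0],[0,0,0],[0,0,0],[0,0,0],[0,0,0],[0,0,0]], hand=[0,0,0,0,0,0,0,0,0])

```text
time_s: 14.08
ee_pos: [488.9, 65.0, 100.2]
ee_rot: [-180.0, -0.1, 10.8]
force: [-2.1, 0.1, 12.4]
gripper_width: 20.1
gripper_force: 40.0
```

Emit:
apply_moves(delta_pos=[[0.003,-0.016,0.001],[0.006,-0.033,0.002],[0.009,-0.049,0.002],[0.012,-0.065,0.003],[0.016,-0.082,0.004],[0.019,-0.098,0.004],[0.022,-0.115,0.005],[0.025,-0.131,0.006],[0.025,-0.131,0.006]], rot=[[0,0,0],[0,0,0],[0,0,0],[0,0,0],[0,0,0],[0,0,0],[0,0,0],[0,0,0],[0,0,0]], hand=[0,0,0,0,0,0,0,0,0])

```text
time_s: 14.83
ee_pos: [491.8, 49.2, 100.9]
ee_rot: [-180.0, -0.1, 10.8]
force: [-2.6, 0.6, 12.0]
gripper_width: 19.8
gripper_force: 40.0
```

Emit:
apply_moves(delta_pos=[[0.003,-0.016,0.001],[0.006,-0.033,0.001],[0.009,-0.049,0.002],[0.012,-0.065,0.003],[0.016,-0.082,0.003],[0.019,-0.098,0.004],[0.022,-0.115,0.005],[0.025,-0.131,0.005],[0.025,-0.131,0.005]], rot=[[0,0,0],[0,0,0],[0,0,0],[0,0,0],[0,0,0],[0,0,0],[0,0,0],[0,0,0],[0,0,0]], hand=[0,0,0,0,0,0,0,0,0])

```text
time_s: 15.58
ee_pos: [494.9, 33.4, 101.6]
ee_rot: [180.0, -0.2, 10.8]
force: [-2.2, -0.9, 13.2]
gripper_width: 19.7
gripper_force: 40.0
```

Emit:
apply_moves(delta_pos=[[0.003,-0.016,0.001],[0.006,-0.033,0.001],[0.009,-0.049,0.002],[0.012,-0.065,0.003],[0.016,-0.082,0.003],[0.019,-0.098,0.004],[0.022,-0.115,0.004],[0.025,-0.131,0.005],[0.025,-0.131,0.005]], rot=[[0,0,0],[0,0,0],[0,0,0],[0,0,0],[0,0,0],[0,0,0],[0,0,0],[0,0,0],[0,0,0]], hand=[0,0,0,0,0,0,0,0,0])

```text
time_s: 16.33
ee_pos: [497.9, 17.6, 102.0]
ee_rot: [180.0, -0.1, 10.8]
force: [-1.9, -0.2, 11.8]
gripper_width: 19.9
gripper_force: 40.0
```

Emit:
apply_moves(delta_pos=[[0.003,-0.016,0.001],[0.006,-0.033,0.001],[0.009,-0.049,0.002],[0.012,-0.065,0.002],[0.016,-0.082,0.003],[0.019,-0.098,0.003],[0.022,-0.115,0.004],[0.025,-0.131,0.005],[0.025,-0.131,0.005]], rot=[[0,0,0],[0,0,0],[0,0,0],[0,0,0],[0,0,0],[0,0,0],[0,0,0],[0,0,0],[0,0,0]], hand=[0,0,0,0,0,0,0,0,0])

```text
time_s: 17.08
ee_pos: [500.9, 1.8, 102.4]
ee_rot: [180.0, -0.1, 10.8]
force: [-1.6, -0.0, 9.8]
gripper_width: 19.7
gripper_force: 40.0
```

Emit:
apply_moves(delta_pos=[[0.003,-0.016,0],[0.006,-0.033,0],[0.009,-0.049,0],[0.012,-0.065,0],[0.016,-0.082,0],[0.019,-0.098,0],[0.022,-0.115,0.001],[0.025,-0.131,0.001],[0.025,-0.131,0.001]], rot=[[0,0,0],[0,0,0],[0,0,0],[0,0,0],[0,0,0],[0,0,0],[0,0,0],[0,0,0],[0,0,0]], hand=[0,0,0,0,0,0,0,0,0])

```text
time_s: 17.83
ee_pos: [503.9, -13.9, 102.5]
ee_rot: [180.0, -0.1, 10.8]
force: [-1.4, -1.4, 10.5]
gripper_width: 19.9
gripper_force: 40.0
```

Emit:
apply_moves(delta_pos=[[0,0,0.05],[0,0,0.2],[0,0,0.43],[0,0,0.43],[0,0,0.43],[0,0,0.43]], rot=[[0,0,0],[0,0,0],[0,0,0],[0,0,0],[0,0,0],[0,0,0]], hand=[0,0,0,0,0,0])

```text
time_s: 18.33
ee_pos: [501.9, -13.7, 151.5]
ee_rot: [-180.0, 0.1, 10.8]
force: [-0.7, 0.9, -2.8]
gripper_width: 19.7
gripper_force: 40.0
```

Emit:
apply_moves(delta_pos=[[-0.03,-0.2,0],[-0.06,-0.45,0],[-0.09,-0.7,0],[-0.117,-0.95,0],[-0.117,-1,0],[-0.117,-1,0]], rot=[[0,0,-0.03],[0,0,-0.06],[0,0,-0.1],[0,0,-0.134],[0,0,-0.134],[0,0,-0.134]], hand=[0,0,0,0,0,0])

```text
time_s: 18.83
ee_pos: [487.8, -135.1, 151.0]
ee_rot: [-180.0, 0.2, -0.9]
force: [-0.4, 1.1, -3.7]
gripper_width: 19.6
gripper_force: 40.0
```

Run:
```python
from h import *
p=viewer.grab_frame("scene");cv2.imwrite("pics/c5.png",cv2.resize(p["pixels"][210:350,230:430,::-1],None,fx=4,fy=4,interpolation=cv2.INTER_CUBIC))
s=env.state();print(s["ee_pos"],s["ee_rot"],s["force"])
```

```text
[ 487.94199226 -133.86055536  151.20344082] [-1.79918335e+02  1.70203895e-01 -7.92186606e-01] [ 0.08069051  0.05790631 -3.16356017]
```

View pics/c5.png

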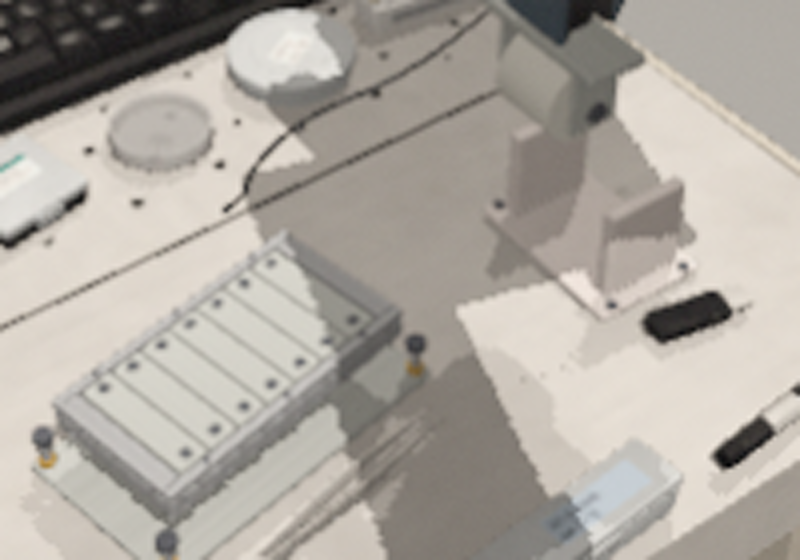

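The crop shows all seven slats level with the rim across the whole sheet, and the roller upright beside the stand. Now I return it to the grasp pose.

Emit:
apply_moves(delta_pos=[[0.004,-0.15,0],[0.009,-0.282,0],[0.009,-0.282,0],[0.009,-0.282,0],[0.009,-0.282,0]], rot=[[0,0,0],[0,0,0],[0,0,0],[0,0,0],[0,0,0]], hand=[0,0,0,0,0])

```text
time_s: 19.3
ee_pos: [489.7, -166.1, 152.2]
ee_rot: [-179.9, 0.1, -0.6]
force: [-0.5, 0.4, -2.7]
gripper_width: 20.1
gripper_force: 40.0
```

Emit:
apply_moves(delta_pos=[[0,0,-0.1],[0,0,-0.2],[0,0,-0.28],[0,0,-0.28],[0,0,-0.28]], rot=[[0,0,0],[0,0,0],[0,0,0],[0,0,0],[0,0,0]], hand=[0,0,0,0,0])

```text
time_s: 19.72
ee_pos: [489.7, -166.8, 118.7]
ee_rot: [-180.0, 0.1, -0.6]
force: [0.1, 0.1, -3.0]
gripper_width: 19.6
gripper_force: 40.0
```

Emit:
apply_moves(delta_pos=[[-0.003,0,-0.03],[-0.005,0,-0.06],[-0.005,0,-0.1],[-0.005,0,-0.15],[-0.005,0,-0.2],[-0.005,0,-0.25],[-0.005,0,-0.3],[-0.005,0,-0.35],[-0.005,0,-0.35]], rot=[[0,0,0],[0,0,0],[0,0,0],[0,0,0],[0,0,0],[0,0,0],[0,0,0],[0,0,0],[0,0,0]], hand=[0,0,0,0,0,0,0,0,0])

```text
time_s: 20.47
ee_pos: [488.5, -167.3, 75.7]
ee_rot: [-180.0, 0.2, -0.7]
force: [-0.2, 0.1, -3.7]
gripper_width: 19.7
gripper_force: 40.0
```

Emit:
apply_moves(delta_pos=[[0,0,-0.02],[0,0,-0.04],[0,0,-0.06],[0,0,-0.08],[0,0,-0.085],[0,0,-0.085],[0,0,-0.085]], rot=[[0,0,0],[0,0,0],[0,0,0],[0,0,0],[0,0,0],[0,0,0],[0,0,0]], hand=[0,0,0,0,0,0,0])

```text
time_s: 21.05
ee_pos: [489.5, -167.6, 67.0]
ee_rot: [180.0, -0.0, -0.7]
force: [-0.2, -0.7, -3.3]
gripper_width: 19.8
gripper_force: 40.0
```

Emit:
apply_moves(delta_pos=[[0,0,-0.006],[0,0,-0.012],[0,0,-0.018],[0,0,-0.018],[0,0,-0.018]], rot=[[0,0,0],[0,0,0],[0,0,0],[0,0,0],[0,0,0]], hand=[0,0,0,0,0])

```text
time_s: 21.47
ee_pos: [489.5, -167.7, 65.1]
ee_rot: [180.0, -0.0, -0.7]
force: [-0.2, 0.3, 0.4]
gripper_width: 19.8
gripper_force: 40.0
```

Resting on the wall tops at the original height, so I release and rise.

Emit:
apply_moves(delta_pos=[[0,0,0],[0,0,0],[0,0,0],[0,0,0],[0,0,0],[0,0,0],[0,0,0],[0,0,0],[0,0,0],[0,0,0]], rot=[[0,0,0],[0,0,0],[0,0,0],[0,0,0],[0,0,0],[0,0,0],[0,0,0],[0,0,0],[0,0,0],[0,0,0]], hand=[1,1,1,1,1,1,1,1,1,1])

```text
time_s: 22.3
ee_pos: [489.4, -167.6, 64.8]
ee_rot: [180.0, 0.0, -0.7]
force: [0.1, 0.0, 0.0]
gripper_width: 83.7
gripper_force: 0.0
```

Emit:
apply_moves(delta_pos=[[0,0,0.1],[0,0,0.4],[0,0,0.7],[0,0,1],[0,0,1],[0,0,1]], rot=[[0,0,0],[0,0,0],[0,0,0],[0,0,0],[0,0,0],[0,0,0]], hand=[1,1,1,1,1,1])

```text
time_s: 22.8
ee_pos: [490.7, -168.1, 187.1]
ee_rot: [179.9, -0.3, -0.7]
force: [0.6, -1.3, -0.7]
gripper_width: 91.3
gripper_force: 0.0
```

Run:
```python
from h import *
p=viewer.grab_frame("scene");cv2.imwrite("pics/c6.png",cv2.resize(p["pixels"][210:350,230:430,::-1],None,fx=4,fy=4,interpolation=cv2.INTER_CUBIC))
s=env.state();print(s["ee_pos"],s["force"],s["gripper_width"])
```

```text
[ 489.40899861 -167.61842681  185.17696734] [-0.65748272  0.1160964  -0.344128  ] 91.13406092567621
```

View pics/c6.png

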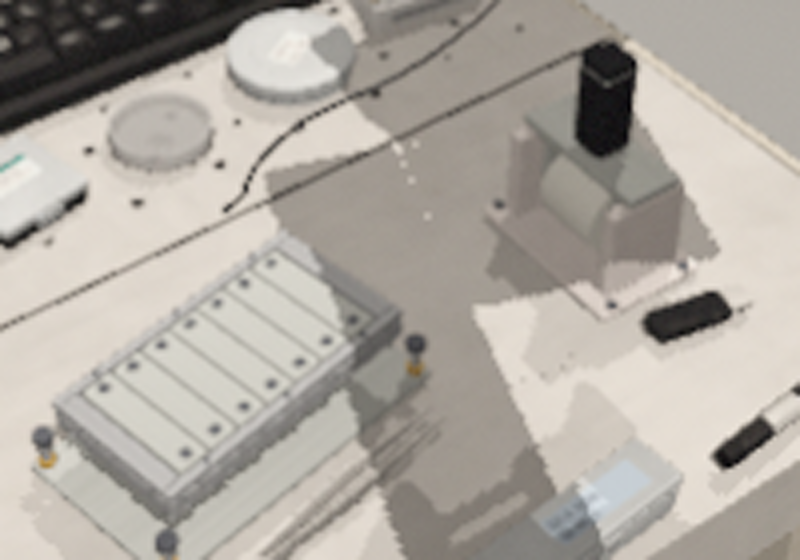

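The roller hangs upright in its stand (handle at about (607,100)), the sheet is flush, and the bystanders have not moved.

```bash
python3 -c "
from workcell import env
print(env.job_done())"
```

```text
the job is handed in; nothing more can be done
None
```

I rolled the cover sheet end to end and back at about 10–16 N. In the last picture all seven slats look flush, the roller hangs upright in its stand and the bystanders are where they lay; the job is handed in, and no verdict was returned.

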